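Send the round cake through the one-way gate

ROBOT

A 6-joint arm with a two-finger parallel gripper is mounted at the origin on the work surface. World frame = base frame: x ahead of the robot, y to its left, z up, the work surface at z = 0. Lengths are in m, angles in rad, forces in N, time in s.
With the tool pointing down it reaches from about 0.35 to 0.85 m from the base axis. Payload 8.1 kg.
Tool frame: the origin (TCP) lies at the very end of the fingers, on their centre line; the grasp point (between the pads) lies 19 mm behind it; z points along the fingers, y is the direction in which the jaws open and shut (so a half turn about z gives the same grasp; the last joint's range is limited). The gripper opens to 93 mm and grips with 3 to 60 N. Pads are 15 mm wide; open, the fingers measure 128 mm over their backs; the gripper's body (75 mm by 188 mm) begins 65 mm behind the grasp point.
Start: joints at [-0.085, 0.13, 1.488, -0, 1.523, -0.085], TCP at [0.6, 0, 0.219] pointing down, gripper open.
Joint ranges: [-2.96, 2.96], [-0.89, 2.26], [0.02, 2.5], [-1.34, 4.48], [0, 2.73], [-2.66, 2.66]. Speed limits (rad/s): [2.39, 2.39, 2.79, 3.14, 3.14, 3.14].

INTERFACE

Orientations are given as a rotation vector (axis times angle).
In Python, from plant import robot gives the robot as it stands.
- The arm moves only by the tool jog_arm, never from a script. Its argument "commands" is a list of rows, each a list of 3 entries, a list of its own where there are three numbers: the shift along the world's x, y, z scaled (see below), then the turn, a rotation vector about the world's x, y, z scaled (see below), then the closure, from -1 (fully open) to 1 (shut), so that 0 is half open. In form: [[[tx, ty, tz], [ax, ay, az], hand], ...]. A call has 1 to 10 rows; each row is the pose to reach, as a shift and turn from the pose measured when the call began, turning the shorter way round; what a row does not reach only later rows make up. The controller multiplies each number of a shift by 0.6 m and each number of a turn by 2 pi rad. A row lasts 1/8 s, in which the tool goes at most 62.5 mm and 10.7 degrees, less where a joint would pass 70% of its speed; a pose out of reach is approached as far as the arm can. A call with a number of a shift or a turn outside -1 to 1 is refused whole. A call with a gripper value outside its range is refused whole. The fingers move at their own pace and stop on an object; "newtons" is the grip in N (left out, the last holds). Time passes only in rows, so rows that repeat a pose let the fingers close. It gives the time, the measured TCP pose, the force and the opening at its end, in the units of the state.
- robot.read_state(): the state, without advancing time (a new reading comes with each control period).
- robot.read_camera(name): name is "scene" or "side" or "wrist"; returns a dict with "pixels" (420x560x3 uint8, red, green, blue), "fovy" (degrees; the focal length in pixels is half the picture's height over the tangent of half this angle, whatever the lens; pixels are square), "cx", "cy" (the principal point, pixels), "rvec" (rotation vector, rad) and "tvec" (3), from world to camera coordinates, as OpenCV has them; the wrist camera has in their place "tool_from_camera" (4x4, takes a point from camera to tool coordinates, whose origin is the TCP and whose axes are the flange's). Camera axes: x right, y down, z forward; pixel columns grow to the right and rows downward; lengths in m; the calibration is good to about 2 mm. A picture is of the moment at which its call begins: read the wrist's pose just before it. There is no depth.
- robot.close_job(): hands the job in, once; it reports no verdict.
Trained networks look in the newest picture that a camera, given by its name, has taken for a name from the list of things; names that differ only in an ending like _2 or _b are one class to them, and where a whole thing is asked for, a point or a joint stands for the part that bears it (a point fixed in the world has none). Each returns a list of dicts, best first, with "p" (0 to 1); they miss things now and then, are a little off and sometimes report something else, mostly with a low value. They report only what shows in the picture. A call takes as long as a camera call. They do not tell look-alikes from the thing itself.
- robot.trace(camera, name): "pixels" (420x560 bool, what is visible of it) and "uv" ([column, row] in pixels, amid what is visible of it).
The state is a dict: "t": time; "q": joint angles; "dq": joint speeds; "joint_torque": joint torques, N m; "tool_pos": TCP position; "orientation": TCP orientation; "force": force on the tool from outside, world axes, zero at the start; "wrist_torque": the same for the moment, N m; "opening": finger opening in m.
Only numpy, scipy, OpenCV 4.12 (cv2) and the standard library are available. Lean on these libraries where they do the work, as an engineer would, in place of code of your own. Each camera call takes 0.05 s, during which the arm holds its last target.

TASK

Take the small round cake, not the square one, and push it along the table through the sprung double flap of the one-way gate into the railed lane behind. Slide it through the flap, do not lift it over; leave it standing upright in the lane with both leaves of the flap fully shut behind it. Leave the square cake where it stands.

Things in the scene. Friction and masses are not known exactly. Their poses are not given: they have to be found in the camera images.
- round_cake_center (a point): Centre, half-way up, of the small round cake in its plain wooden baking ring with a pleated paper edge: an upright cylinder 64 mm in diameter and 44 mm high (48 mm with the paper), loose on the table, about 0.25 kg. Grip or push it on the hard ring, its lower 40 mm. z up.
- gate: Fixed steel one-way gate and railed lane, flap end towards the cakes (robot's left). Origin on the table, midway between the two posts, in the plane of the shut flap; x is the way through (x < 0: open table, x > 0: lane), z up. Posts 16 mm square, 50 mm high, at y = +-76 mm. Lane open above, 136 mm wide between wire rails 34 mm high; a cross rail ends it at x = 206 mm.
- flap (a joint): Angle (rad) of the double flap: two white plates, each 66 mm long, hinged on the posts, 4 to 44 mm above the table, no bar above, geared together. 0 shut; they open only into the lane, to 1.45. A light spring (0.5 to 2 N at each tip) shuts them when nothing is in the way: cake centre about 80 mm or more past the gate plane and the fingers lifted out.
- square_cake: The other cake, to be left alone: square, 64 x 64 mm, 44 mm high, same wood and paper. Origin at the centre of its underside. The two cakes stand 11 cm or more apart; either may be the nearer one. An empty ring, a sugar shaker and a spatula lie out of the way at the table's far edge.
Mind the look-alikes: they are no part of the job. Leave any blue or green look-alike of the part that bears round_cake_center alone.

How it is judged:
By the outcome, as a careful person would: the job done as asked, in the order asked, and still so for the second after the job is handed in, with the robot touching nothing.
It also fails if it takes over 51 s, if anything falls off the work surface, if the arm or the gripper's body presses on something with over 40 N, if the wrist force passes 120 N, or if a joint passes its speed limit or range.

## Working session

There is one attempt and no reset: what is moved stays moved. The work goes in short steps, Python scripts to look and compute and a tool call to move; the robot and the scene stay as the last step left them, time stands still between calls to the robot, and variables do not carry over. Pictures are saved under pics/ and viewed, and the job is handed in when it is done.

Besides the shell and the picture viewer there is one more tool, called after "Emit:" in YAML: its name, and indented under it one key for each argument. jog_arm: Moves the arm, as the interface text tells. Shifts and turns lie within -1 to 1; 1 stands for 0.6 m of shift or 2 pi rad of turn. Its arguments: {"type":"object","properties":{"commands":{"type":"array"},"newtons":{"type":"number"}},"required":["commands"]}

```bash
mkdir -p pics; ls; cat > h.py <<'E'
import numpy as np,cv2
from plant import robot
def cam(n):
    return robot.read_camera(n)
def save(c,f,crop=None,s=1):
    im=c['pixels'][:,:,::-1]
    if crop: im=im[crop[1]:crop[3],crop[0]:crop[2]]
    cv2.imwrite('pics/'+f,cv2.resize(np.ascontiguousarray(im),None,fx=s,fy=s,interpolation=cv2.INTER_CUBIC))
def K(c):
    f=c['pixels'].shape[0]/2/np.tan(np.radians(c['fovy'])/2)
    return np.array([[f,0,c['cx']],[0,f,c['cy']],[0,0,1]])
def ray(c,uv,z):
    R=cv2.Rodrigues(np.array(c['rvec'],float))[0];t=np.array(c['tvec'],float).ravel()
    o=-R.T@t;d=R.T@np.linalg.inv(K(c))@np.array([uv[0],uv[1],1.])
    return o+d*(z-o[2])/d[2]
def proj(c,P):
    return cv2.projectPoints(np.array(P,float).reshape(-1,3),np.array(c['rvec'],float),np.array(c['tvec'],float),K(c),None)[0].reshape(-1,2)
E
python3 - <<'E'
from h import *
print(robot.read_state())
for n in ['scene','side']:
    c=cam(n);save(c,n+'0.png');print(n,c['fovy'],c['cx'],c['cy'],c['rvec'],c['tvec'])
    for k in ['round_cake_center','gate','flap','square_cake']:
        for r in robot.trace(n,k): 
            ys,xs=np.where(r['pixels']);print(k,round(r['p'],2),r['uv'],xs.min(),xs.max(),ys.min(),ys.max(),ray(c,r['uv'],.022).round(3))
E
```

```text
pics
{'t': 0.0, 'q': array([-8.54231089e-02,  1.31198041e-01,  1.48928620e+00, -2.82912580e-05,
        1.52300077e+00, -8.54201119e-02]), 'dq': array([-0.00273496, -0.00144654, -0.00150256,  0.0003279 ,  0.00156361,
       -0.00085732]), 'joint_torque': array([-1.61290725e-03, -5.59853125e+01, -4.91755986e+01,  7.67333270e-02,
        3.59135563e-02, -2.97389461e-04]), 'tool_pos': array([5.99419329e-01, 4.74951719e-05, 2.17561631e-01]), 'orientation': array([-2.22043226e+00, -2.22042866e+00,  1.94795398e-03]), 'force': array([ 0.53692151, -0.03092911, -0.67631245]), 'wrist_torque': array([ 0.0280991 ,  0.02219074, -0.0063588 ]), 'opening': 0.09303007094525541}
scene 43.21859428120195 283.5938738306964 214.7978640274654 [ 1.15690573  2.08978512 -1.13860947] [ 0.163599   -0.22220568  1.44777766]
round_cake_center 0.96 [409.3, 284.7] 388 431 262 309 [0.548 0.384 0.022]
round_cake_center 0.77 [274.5, 251.9] 257 293 231 273 [0.591 0.15  0.022]
gate 0.57 [142.5, 190.9] 73 205 154 228 [ 0.559 -0.198  0.022]
flap 0.58 [164.7, 202.7] 153 176 191 220 [ 0.57  -0.127  0.022]
side 48.94303050469007 273.98271909703215 196.16073561190382 [ 2.30724294 -0.02094034  0.01871898] [-0.53851758  0.13568366  0.67426849]
round_cake_center 0.87 [307.0, 200.1] 287 325 179 224 [0.598 0.16  0.022]
round_cake_center 0.78 [302.6, 155.1] 288 318 140 179 [0.599 0.287 0.022]
round_cake_center 0.69 [270.7, 128.8] 262 293 117 143 [0.54  0.377 0.022]
gate 0.63 [289.8, 376.4] 217 359 329 419 [ 0.554 -0.154  0.022]
flap 0.63 [314.9, 345.4] 287 342 335 356 [ 0.588 -0.113  0.022]
square_cake 0.63 [211.8, 162.5] 186 233 140 184 [0.428 0.266 0.022]
```

View pics/scene0.png

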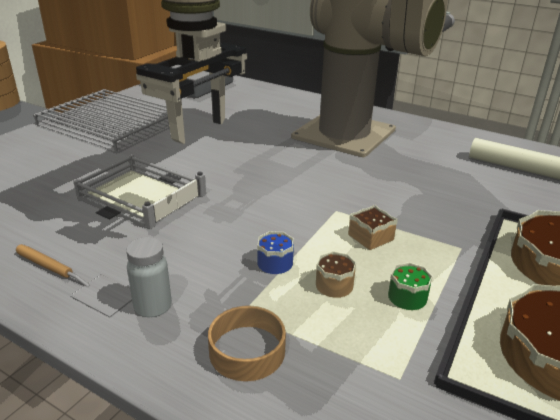

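View pics/side0.png

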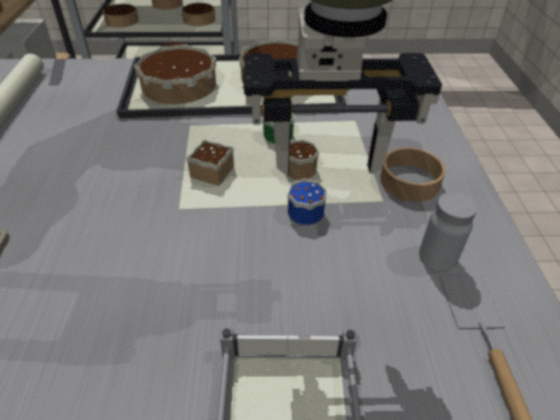

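Wooden round cake: scene (336,273) and side (302,157). Things it could be confused with: blue round (scene 275,252), green round (410,287), wooden square (373,227) and the empty ring (247,342). I choose (336,273) and check it in a crop.

```bash
python3 - <<'E'
from h import *
c=cam('scene');save(c,'scrop.png',(240,195,440,315),4)
save(c,'sgate.png',(60,140,220,240),5)
d=cam('side');save(d,'dgate.png',(200,310,380,420),4)
save(d,'dcake.png',(170,110,350,240),4)
E
```

```text
(no output)
```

View pics/scrop.png

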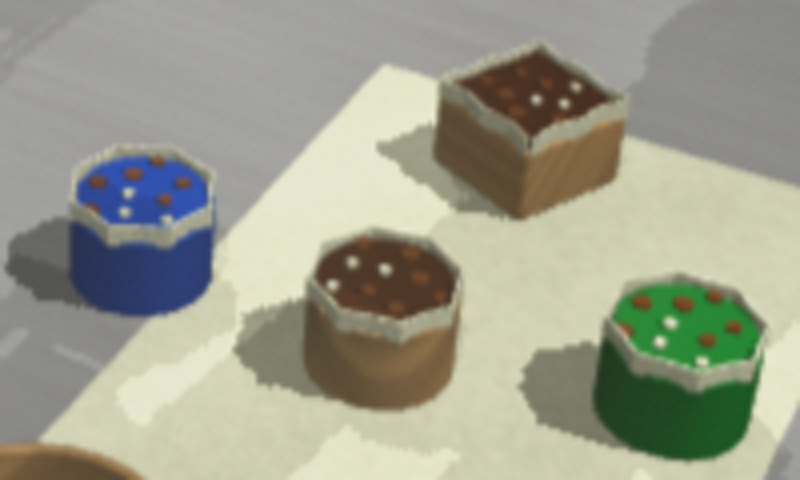

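View pics/sgate.png

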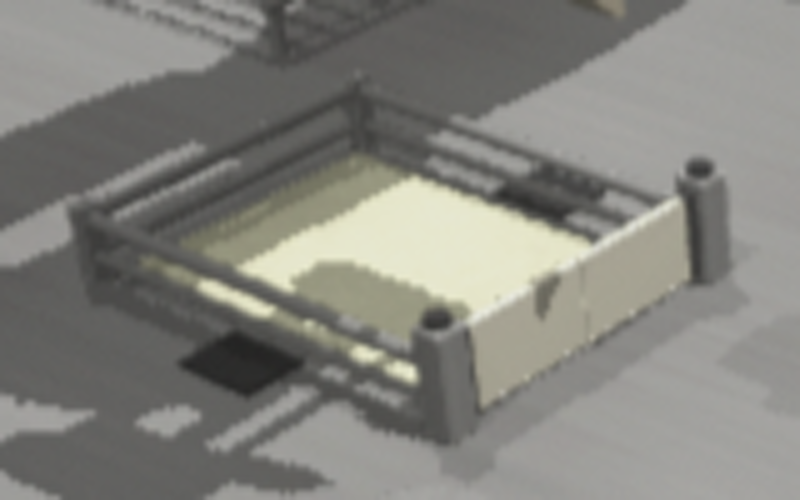

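View pics/dgate.png

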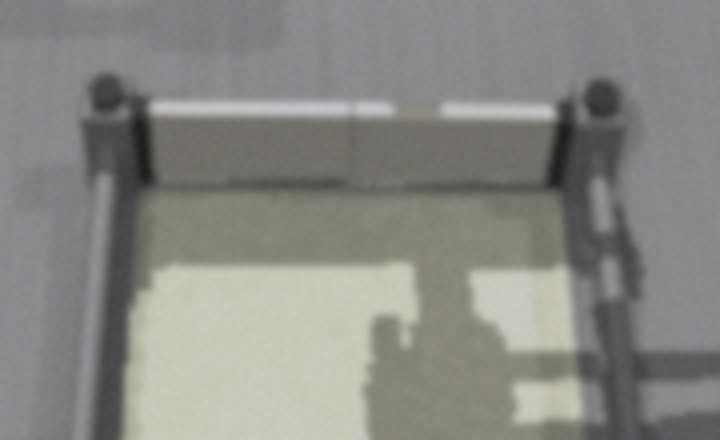

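View pics/dcake.png

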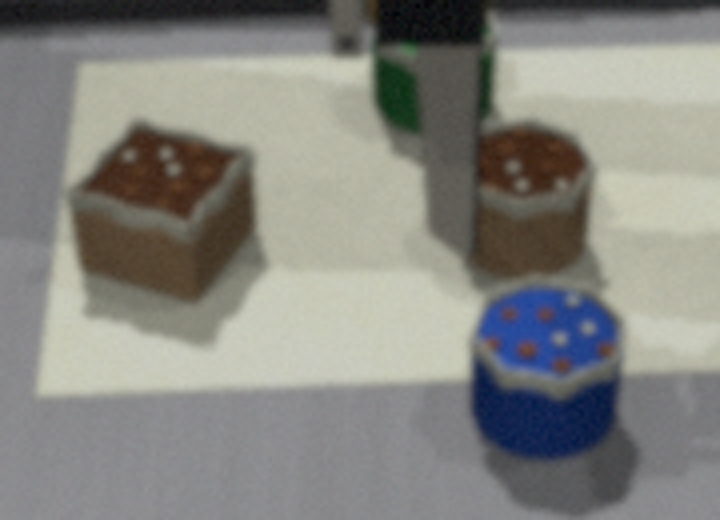

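```bash
cat >> h.py <<'E'
from scipy.optimize import least_squares
a=np.linspace(0,2*np.pi,180)
def cyl(x,y,r=.032,h=.040):
    return np.concatenate([np.c_[x+r*np.cos(a),y+r*np.sin(a),0*a+z] for z in (0,h)])
def fitcyl(c,l,r,b,g):
    def f(p):
        q=proj(c,cyl(*p)); e=[]
        if l is not None:e.append(q[:,0].min()-l)
        if r is not None:e.append(q[:,0].max()-r)
        e.append(q[:,1].max()-b); return e
    s=least_squares(f,g);return s.x,s.fun
E
python3 - <<'E'
from h import *
c=cam('scene');d=cam('side')
o=lambda x:240+x/4
for n,l,r,b,g in [('round',o(305),o(457),195+408/4,(.55,.27)),('blue',o(70),o(213),195+315/4,(.59,.15)),('green',o(594),o(752),195+460/4,(.55,.38))]:
    print(n,*fitcyl(c,l,r,b,g))
o=lambda x:170+x/4
print('round side',*fitcyl(d,None,o(588),110+280/4,(.57,.27)), )
print('blue side',*fitcyl(d,o(473),o(620),110+457/4,(.59,.15)))
for nm,cc,ps in (('scene',c,[(154,203.6),(177,191.6),(197.6,180)]),('side',d,[(237.5,335.75),(288,336),(338.75,337)])):
    P=[ray(cc,p,.044) for p in ps];print(nm,np.round(P,4).tolist(),np.linalg.norm(P[0]-P[2]))
# square: base corners
print('sq',[ray(c,(240+x/4,195+y/4),.044).round(3) for x,y in [(440,85),(540,45),(627,100),(530,140)]])
# seperate lane end corner posts
print('lane',[ray(c,(60+x/5,140+y/5),.034).round(3) for x,y in [(80,210),(360,90)]])
for nm,cc in (('scene',c),('side',d)):
  pass
E
```

```text
round [0.58971232 0.26855639] [-0.96581873  0.94093745 -0.09033509]
blue [0.59255059 0.15175311] [-0.39195971  0.39354157 -0.03639667]
green [0.55285647 0.38342567] [-1.93637539  1.87310945 -0.19069748]
round side [0.5922562  0.27095553] [-5.68434189e-14  0.00000000e+00]
blue side [0.59693928 0.15558936] [-1.0409625   1.00373251 -0.0878292 ]
scene [[0.6106, -0.1151, 0.044], [0.5504, -0.1093, 0.044], [0.4892, -0.1061, 0.044]] 0.12178251434584637
side [[0.4907, -0.111, 0.044], [0.5534, -0.1125, 0.044], [0.6162, -0.1149, 0.044]] 0.1255753864272785
sq [array([0.442, 0.224, 0.044]), array([0.382, 0.25 , 0.044]), array([0.406, 0.304, 0.044]), array([0.462, 0.279, 0.044])]
lane [array([ 0.623, -0.324,  0.034]), array([ 0.476, -0.31 ,  0.034])]
```

Both views agree to about 4 mm: round cake (0.591, 0.270), blue (0.595, 0.153), square (0.423, 0.264), gate (0.552, -0.111) facing -y. The blue cake stands in the straight way, so I'll slide around it on the low-x side. I'll grip with the jaws along the travel direction.

Emit:
jog_arm:
  commands:
    - [[-0.014,0.45,-0.12],[0,0,0.25],-0.75]
    - [[-0.014,0.45,-0.12],[0,0,0.25],-0.75]
    - [[-0.014,0.45,-0.12],[0,0,0.25],-0.75]
    - [[-0.014,0.45,-0.12],[0,0,0.25],-0.75]
    - [[-0.014,0.45,-0.12],[0,0,0.25],-0.75]
    - [[-0.014,0.45,-0.12],[0,0,0.25],-0.75]
    - [[-0.014,0.45,-0.12],[0,0,0.25],-0.75]
    - [[-0.014,0.45,-0.12],[0,0,0.25],-0.75]
    - [[-0.014,0.45,-0.12],[0,0,0.25],-0.75]
    - [[-0.014,0.45,-0.12],[0,0,0.25],-0.75]
  newtons: 12

```text
t: 1.95
tool_pos: [0.5916, 0.27, 0.1466]
orientation: [-0.001, -3.142, 0.0]
force: [-0.4, 0.3, 0.3]
opening: 0.0813
```

```bash
python3 - <<'E'
from h import *
s=robot.read_state();w=cam('wrist');save(w,'w1.png')
R=cv2.Rodrigues(np.array(s['orientation']))[0];print(s['t'],s['tool_pos'],s['q'],s['opening'],R.round(3).tolist())
T=np.eye(4);T[:3,:3]=R;T[:3,3]=s['tool_pos'];C=T@np.array(w['tool_from_camera']);Ci=np.linalg.inv(C)
w['rvec']=cv2.Rodrigues(Ci[:3,:3])[0].ravel();w['tvec']=Ci[:3,3]
for r in robot.trace('wrist','round_cake_center'):
    ys,xs=np.where(r['pixels']);print(r['p'],r['uv'],xs.min(),xs.max(),ys.min(),ys.max(),ray(w,r['uv'],.044).round(4))
print(proj(w,[.591,.270,.044]))
E
```

```text
1.95 [0.59160847 0.2700146  0.14662669] [ 3.49356618e-01  3.05410683e-01  1.41990214e+00  5.62537925e-07
  1.41631632e+00 -1.22089195e+00] 0.08130603246056432 [[-1.0, 0.001, -0.0], [0.001, 1.0, -0.0], [0.0, -0.0, -1.0]]
0.97 [280.7, 205.8] 238 319 165 249 [0.5913 0.2704 0.044 ]
0.8 [138.6, 210.1] 93 186 168 252 [0.5948 0.1549 0.044 ]
0.76 [423.0, 158.6] 372 470 120 202 [0.5533 0.3816 0.044 ]
[[280.2566082 205.397911 ]]
```

View pics/w1.png

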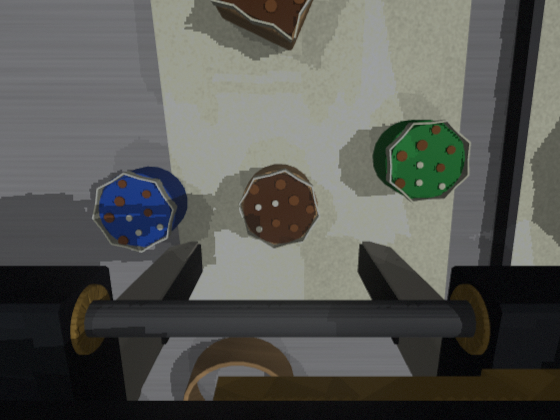

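The wrist view shows the brown round cake at (280,206), centred between the fingers, with blue at (139,210) and green at (423,159). It measures (0.591, 0.270), which agrees with the other cameras. I'll go down and grip.

Emit:
jog_arm:
  commands:
    - [[0,0,-0.06],[0,0,0],-0.75]
    - [[0,0,-0.12],[0,0,0],-0.75]
    - [[0,0,-0.17],[0,0,0],-0.75]
    - [[0,0,-0.21],[0,0,0],-0.75]
    - [[0,0,-0.231],[0,0,0],-0.75]
    - [[0,0,-0.231],[0,0,0],-0.75]
    - [[0,0,-0.231],[0,0,0],0.2]
    - [[0,0,-0.231],[0,0,0],0.2]
    - [[0,0,-0.231],[0,0,0],0.2]
    - [[0,0,-0.231],[0,0,0],0.2]
  newtons: 12

```text
t: 3.3
tool_pos: [0.5926, 0.2703, 0.0095]
orientation: [0.003, 3.139, 0.001]
force: [-0.8, -1.5, 6.2]
opening: 0.0635
```

```bash
python3 - <<'E'
from h import *
s=robot.read_state();print(s['tool_pos'],s['force'],s['wrist_torque'],s['opening'])
c=cam('scene');save(c,'s2.png',(240,150,440,310),4)
E
```

```text
[0.5926469  0.27028425 0.00952667] [-0.7874586  -1.48838345  6.20610319] [-0.15323809  0.05956507 -0.06222625] 0.06352266340023553
```

View pics/s2.png

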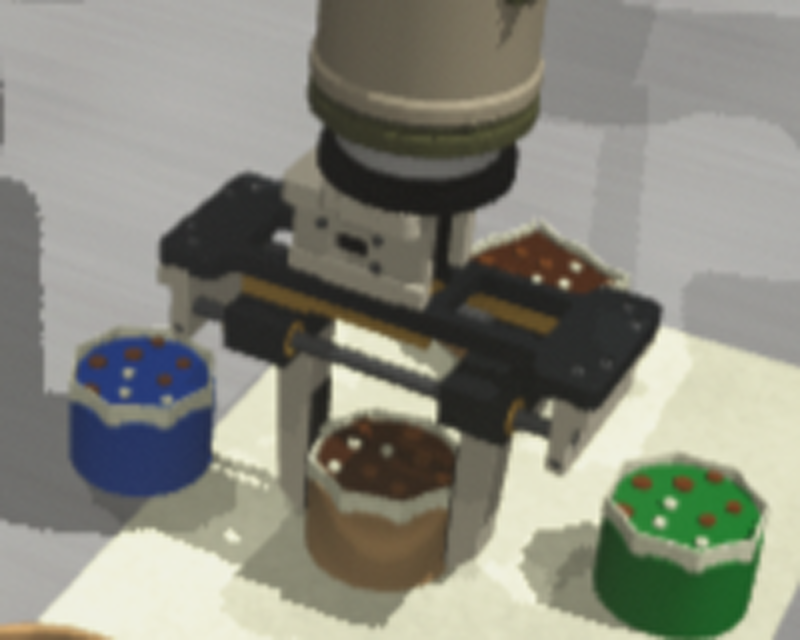

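The grip is good: opening 63.5 mm, cake between the pads, blue and green untouched. Next I slide it around the blue cake.

Emit:
jog_arm:
  commands:
    - [[-0.038,-0.025,0],[0,0,0],0.2]
    - [[-0.08,-0.054,0],[0,0,0],0.2]
    - [[-0.121,-0.084,0],[0,0,0],0.2]
    - [[-0.146,-0.134,0],[0,0,0],0.2]
    - [[-0.154,-0.184,0],[0,0,0],0.2]
    - [[-0.154,-0.234,0],[0,0,0],0.2]
    - [[-0.154,-0.284,0],[0,0,0],0.2]
    - [[-0.146,-0.334,0],[0,0,0],0.2]
    - [[-0.121,-0.375,0],[0,0,0],0.2]
    - [[-0.088,-0.417,0],[0,0,0],0.2]
  newtons: 12

```text
t: 4.6
tool_pos: [0.5397, 0.0194, 0.0094]
orientation: [0.003, 3.14, 0.001]
force: [1.5, 0.2, -1.1]
opening: 0.0638
```

```bash
python3 - <<'E'
from h import *
s=robot.read_state();print(s['t'],s['tool_pos'],s['force'],s['opening'])
c=cam('scene');save(c,'s3.png')
d=cam('side');save(d,'d3.png')
E
```

```text
4.6 [0.53973071 0.01939233 0.00944927] [ 1.5199293   0.2414853  -1.08951135] 0.06384330051613413
```

View pics/s3.png

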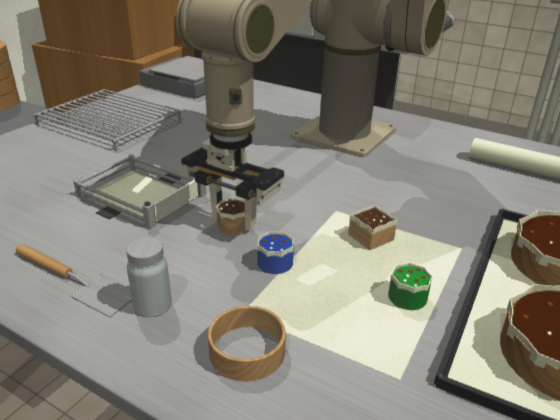

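View pics/d3.png

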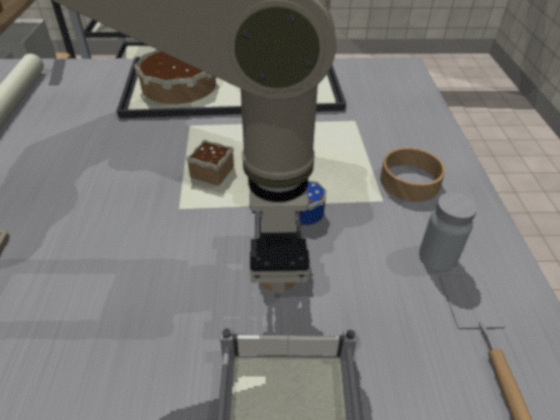

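The cake is upright in the grip in front of the flap, and the other cakes stand where they were. Now I push it into the flap, slowly.

Emit:
jog_arm:
  commands:
    - [[0.015,-0.04,0],[0,0,0],0.2]
    - [[0.021,-0.075,0],[0,0,0],0.2]
    - [[0.021,-0.105,0],[0,0,0],0.2]
    - [[0.021,-0.13,0],[0,0,0],0.2]
    - [[0.021,-0.155,0],[0,0,0],0.2]
    - [[0.021,-0.18,0],[0,0,0],0.2]
    - [[0.02,-0.205,0],[0,0,0],0.2]
    - [[0.02,-0.23,0],[0,0,0],0.2]
    - [[0.019,-0.255,0],[0,0,0],0.2]
    - [[0.019,-0.28,0],[0,0,0],0.2]

```text
t: 5.95
tool_pos: [0.5526, -0.151, 0.0098]
orientation: [0.006, 3.138, 0.0]
force: [-1.3, 2.5, -2.7]
opening: 0.0636
```

```bash
python3 - <<'E'
from h import *
s=robot.read_state();print(s['t'],s['tool_pos'],s['force'],s['opening'])
c=cam('scene');save(c,'s4.png',(60,100,300,260),3)
d=cam('side');save(d,'d4.png')
E
```

```text
5.95 [ 0.55262459 -0.15100521  0.00979222] [-1.27714206  2.5422309  -2.72433571] 0.06358069600889744
```

View pics/s4.png

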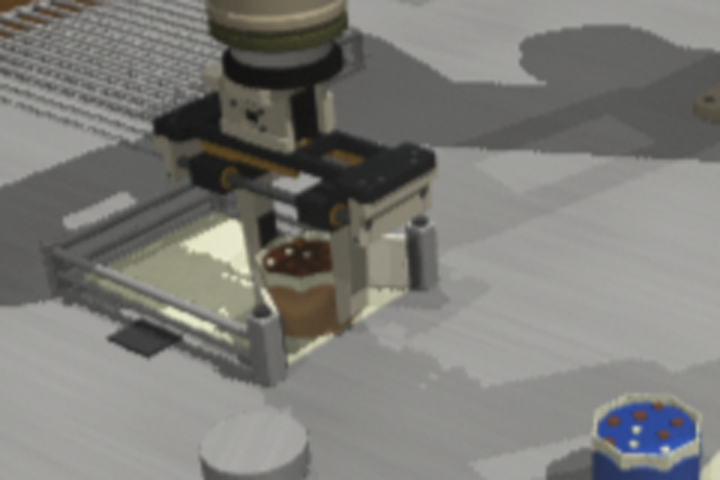

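View pics/d4.png

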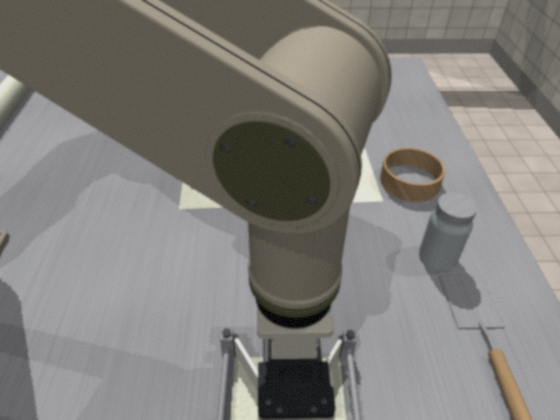

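The flap is open around the cake, which is passing centrally. I'll carry on to about 123 mm past the gate plane.

Emit:
jog_arm:
  commands:
    - [[0,-0.025,0],[0,0,0],0.2]
    - [[-0.002,-0.05,0],[0,0,0],0.2]
    - [[-0.003,-0.075,0],[0,0,0],0.2]
    - [[-0.004,-0.1,0],[0,0,0],0.2]
    - [[-0.005,-0.12,0],[0,0,0],0.2]
    - [[-0.006,-0.138,0],[0,0,0],0.2]
    - [[-0.006,-0.138,0],[0,0,0],0.2]
    - [[-0.006,-0.138,0],[0,0,0],0.2]

```text
t: 7.05
tool_pos: [0.5489, -0.2346, 0.0098]
orientation: [0.009, 3.138, -0.001]
force: [-1.3, -0.3, -1.9]
opening: 0.0638
```

```bash
python3 - <<'E'
from h import *
s=robot.read_state();print(s['t'],s['tool_pos'],s['force'],s['opening'])
c=cam('scene');save(c,'s5.png',(60,100,300,260),3)
E
```

```text
7.05 [ 0.54894347 -0.23463447  0.00981296] [-1.33728478 -0.27207448 -1.93977765] 0.0638102998487497
```

View pics/s5.png

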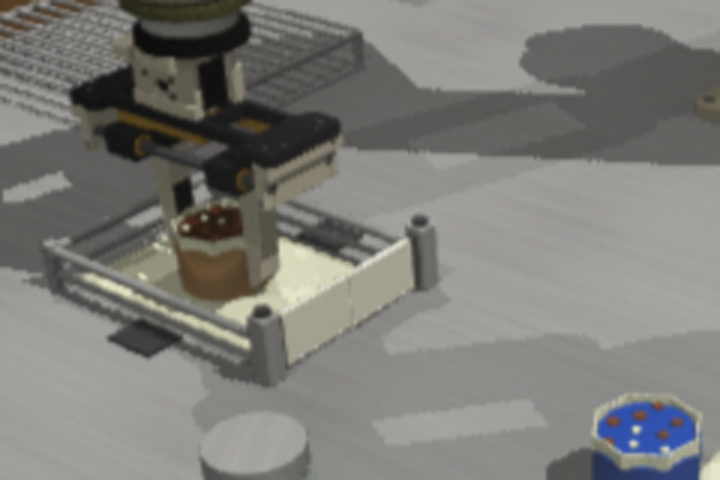

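The flap is already shut behind the cake. I'll lower 1 mm, open a little and lift straight up.

Emit:
jog_arm:
  commands:
    - [[0,0,-0.0015],[0,0,0],0.2]
    - [[0,0,-0.0015],[0,0,0],-0.6]
    - [[0,0,-0.0015],[0,0,0],-0.6]
    - [[0,0,-0.0015],[0,0,0],-0.6]
    - [[0,0,-0.0015],[0,0,0],-0.6]
    - [[0,0,0.02],[0,0,0],-0.6]
    - [[0,0,0.06],[0,0,0],-0.6]
    - [[0,0,0.12],[0,0,0],-0.6]
    - [[0,0,0.2],[0,0,0],-0.6]
    - [[0,0,0.28],[0,0,0],-0.6]

```text
t: 8.35
tool_pos: [0.5489, -0.2344, 0.1803]
orientation: [0.008, 3.138, -0.001]
force: [0.9, -0.3, -0.0]
opening: 0.0744
```

Emit:
jog_arm:
  commands:
    - [[0,0.1,0.1],[0,0,0],-0.6]
    - [[0,0.2,0.1],[0,0,0],-0.6]
    - [[0,0.3,0.1],[0,0,0],-0.6]
    - [[0,0.3,0.1],[0,0,0],-0.6]
    - [[0,0.3,0.1],[0,0,0],-0.6]

```text
t: 8.98
tool_pos: [0.549, -0.0539, 0.241]
orientation: [0.005, 3.137, -0.002]
force: [-0.1, -0.9, 0.8]
opening: 0.0742
```

```bash
python3 - <<'E'
from h import *
s=robot.read_state();print(s['t'],s['tool_pos'],s['force'],s['opening'])
c=cam('scene');save(c,'s6.png');save(c,'s6c.png',(60,140,220,240),5)
d=cam('side');save(d,'d6.png',(130,120,390,420),2)
for n,k in (('scene',c),('side',d)):
  for r in robot.trace(n,'round_cake_center'):print(n,r['p'],r['uv'],ray(k,r['uv'],.024).round(3))
E
```

```text
8.975 [ 0.54897269 -0.05389884  0.24102236] [-0.12442153 -0.94974056  0.77471359] 0.07422575835956559
scene 0.93 [272.5, 253.1] [0.599 0.15  0.024]
scene 0.88 [134.1, 181.6] [ 0.542 -0.239  0.024]
scene 0.74 [409.3, 286.2] [0.554 0.386 0.024]
side 0.81 [289.3, 412.9] [ 0.552 -0.198  0.024]
side 0.77 [308.8, 204.2] [0.6   0.147 0.024]
```

View pics/s6.png

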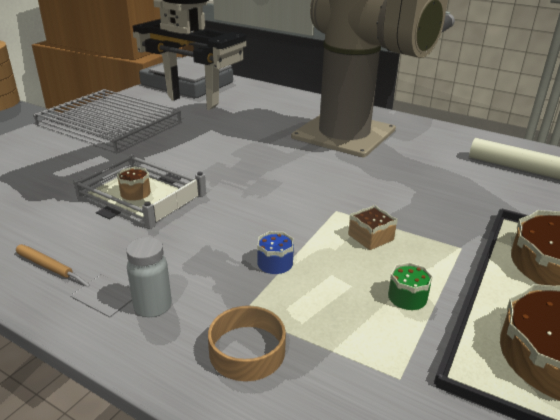

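View pics/s6c.png

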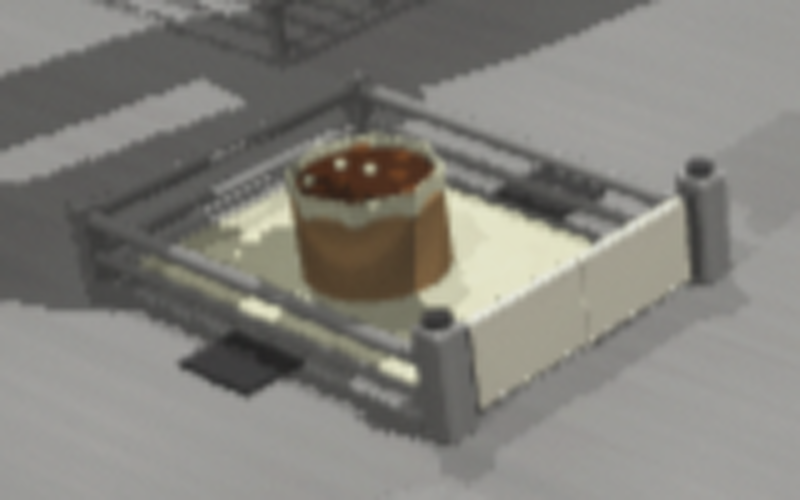

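View pics/d6.png

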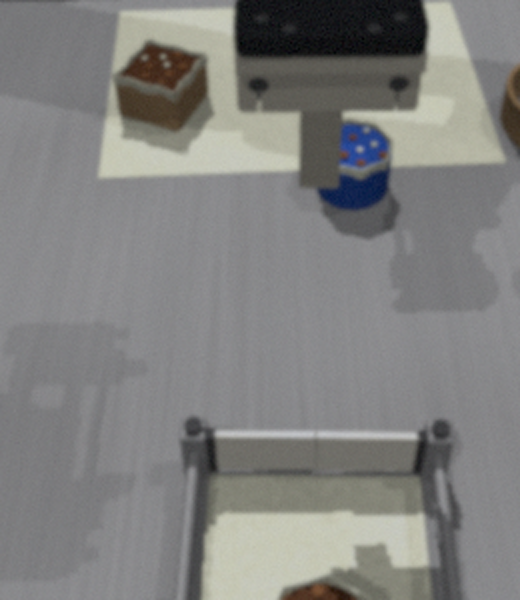

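The cake stands upright in the lane (scene 134,182). Both leaves are shut in line, with the same edges as at the start. The square, blue and green cakes have not moved, and the arm is clear.

```bash
python3 -c "
from plant import robot
print(robot.close_job())"
```

```text
the job is handed in; nothing more can be done
None
```

The small round cake is standing upright in the lane, about 12–13 cm past the gate, with both leaves of the flap shut behind it. I gripped it on the hard ring, slid it round the blue look-alike and pushed it through the flap. Then I released it, lifted the fingers out and handed the job in at about 9 s.

- **Checks that passed:** The last scene picture shows the cake upright and the leaves in the same position as at the start. The side picture also shows them shut. The square, blue and green cakes had not moved, and the arm was clear. The highest force I read after any move was about 6 N.
- **Checks that fell short:** The side camera only saw part of the cake at the picture's edge, so its position there (y = -0.198) is off from the scene camera's (-0.239) and the release point (-0.234).
- **Slide height:** The fingers rose about 0.3 mm during the slide and carried part of the cake's weight near the end. It may have been very slightly off the table there, but it went through the flap and not over it.

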